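# Clear the dust roller, bring the yellow-lidded jar to the front and hold the carousel

## Robot

A 6-joint arm with a two-finger parallel gripper is mounted at the origin on the work surface. World frame = base frame: x ahead of the robot, y to its left, z up, the work surface at z = 0. Lengths are in m, angles in degrees, forces in N, time in s.
With the tool pointing down it reaches from about 0.25 to 0.725 m from the base axis. Payload 9.7 kg.
Tool frame: the origin (TCP) lies between the finger pads; the fingertips stand 25 mm ahead of it and the grasp point (between the pads) lies 6 mm ahead of it; z points along the fingers, y is the line along which they close (so a half turn about z gives the same grasp; the last joint's range is limited). The gripper opens to 85 mm and grips with 20 to 120 N. Pads are 22 mm wide; open, the fingers measure 114 mm over their backs; the gripper's body (76 mm by 85 mm) begins 54 mm behind the grasp point. The pads swing forward as they close: fully open they stand 13 mm farther back than shut.
Start: joints at [-69.614, 4.979, 10.078, 95.1, 0, 90], TCP at [0.192, -0.516, 0.256] pointing down, gripper open.
Joint ranges: [-179.16, 179.16], [-48.56, 103.87], [-65.8, 70.77], [-126.05, 130.52], [-82.76, 87.17], [-180, 180]. Speed limits (degrees/s): [127.2, 127.2, 147.25, 180, 180, 180].

## Interface

Orientations are given as [roll, pitch, yaw] about the fixed x, y, z axes, in that order (R = Rz(yaw) Ry(pitch) Rx(roll)).
In Python, from workcell import bot gives the robot as it stands. The module is installed in compiled form; this text tells all that it offers.
- The arm moves only by the shell command python3 -m pendant FILE [FORCE], which reads ROWS from the file FILE. ROWS is one flat JSON list of numbers that holds 1 to 5 rows one after another, with no inner brackets; each row has 5 numbers: dx, dy, dz in m, then a turn about the tool's z in degrees, then the finger opening in m; each row is the pose to reach, as a shift and turn from the pose commanded when the command began, along the tool's axes at that moment; what a row does not reach only later rows make up. A row lasts 1/12 s, in which the tool goes at most 0.0417 m and 7.16 degrees, less where a joint would pass 70% of its speed; a pose out of reach is approached as far as the arm can. The fingers move at their own pace and stop on an object; FORCE is the grip in N (left out, the last holds). Time passes only in rows, so rows that do not move let the fingers close. It prints the time, the measured TCP pose, the force, the opening and the grip force at its end. Input that does not fit is refused with a message, and nothing moves.
- bot.get_obs(): the state, without advancing time (a new reading comes with each control period).
- bot.camera(name): name is "scene" or "side" or "wrist"; returns the picture (420x560x3 uint8, blue, green, red); there is no depth.
- bot.camera_info(name): a dict with "mtx" (3x3 intrinsics, pixels), "k1" (the pictures are not rectified: a ray, as slopes to the right and down, at radius r is drawn at 1 + k1 r^2 times it, then the intrinsics apply), "extrinsics" (4x4, takes a point from camera to world coordinates). Camera axes: x right, y down, z forward; pixel columns grow to the right and rows downward; lengths in m; the calibration is good to about 2 mm. A picture is of the moment at which its call begins: read the wrist's pose just before it. camera_info takes no time and is no camera call; for the wrist camera it gives the pose at the moment of the call.
- bot.job_done(): hands the job in; it is judged then, once.
The state is a dict: "time": time; "q": joint angles; "qd": joint speeds; "joint_efforts": joint torques, N m; "ee_pos": TCP position; "tcp_rot": TCP orientation; "wrist_force": force on the tool from outside, world axes, zero at the start; "torque": the same for the moment, N m; "opening": finger opening in m; "grasp_force": force on a finger pad.
Only numpy, scipy, OpenCV 4.12 (cv2) and the standard library are available. Lean on these libraries where they do the work, as an engineer would, in place of code of your own. Each camera call takes 0.05 s, during which the arm holds its last target. There are 200 camera calls.

## Task

The blue dust roller is lying in front of the record-care carousel: without picking it up, roll it along the sideboard and over the low ramp until it lies home in its plywood rest. Then grip the black knob on top of the carousel and turn it until the jar with the yellow lid stands squarely at the front, in line with the white pointer; do not touch the jars, and leave the cup and the things on the plywood tiers alone. Finish while still gripping the knob, holding the carousel still: do not let go.

Things in the scene. Friction and masses are not known exactly. Their poses are not given: they have to be found in the camera images.
- stand: fixed black round foot of the carousel; origin on the carousel's vertical axis at the sideboard's surface. A flat white pointer (14 mm wide, 5 mm high, round end 26 mm wide, 6 mm high, reaching 132 mm from the axis out on the sideboard) points along its -x and marks the front. The plywood disc above is 200 mm across, top 30 mm above the sideboard
- carousel (a joint): angle through which the disc has turned since the start, rad, 0 at every start, positive anticlockwise from above; turns more than a full turn either way; no spring, light friction (about 0.01 N m), the disc coasts a little when let go
- knob: round black rubber knob, 36 mm across, 36 mm high, on a 16 mm steel post on the carousel's axis, turning with the disc; origin: centre of its underside, 103 mm above the sideboard, so it can be gripped from above at any yaw between 107 and 137 mm height, clear of the jars
- jar_yellow: round clear jar with a yellow lid and a yellow label, 44 mm across, 55 mm high, loose in one of four shallow collars on the carousel disc (axes 70 mm from the disc's axis, 90 degrees apart; which jar is in which collar changes); its top is about 85 mm above the sideboard; origin: centre of its underside; this is the marked jar
- jar_white: round clear jar with a white lid, 44 mm across, 55 mm high, loose in one of four shallow collars on the carousel disc (axes 70 mm from the disc's axis, 90 degrees apart; which jar is in which collar changes); its top is about 85 mm above the sideboard; origin: centre of its underside
- jar_black: round clear jar with a black lid, 44 mm across, 55 mm high, loose in one of four shallow collars on the carousel disc (axes 70 mm from the disc's axis, 90 degrees apart; which jar is in which collar changes); its top is about 85 mm above the sideboard; origin: centre of its underside
- jar_grey: round clear jar with a grey lid, 44 mm across, 55 mm high, loose in one of four shallow collars on the carousel disc (axes 70 mm from the disc's axis, 90 degrees apart; which jar is in which collar changes); its top is about 85 mm above the sideboard; origin: centre of its underside
- roller_center (a point): centre of the blue dust roller, a smooth cylinder 40 mm across and 90 mm long (94 mm with its aluminium end plates) lying on the sideboard, about 100 to 200 g, rolling freely; this point lies on its axis, mid length, 20 mm above what it lies on
- roller: the same dust roller; origin on its skin, across from the white stripe (underneath at the start, when the stripe is up), turning with it as it rolls; its x axis runs along the roller
- rest: fixed plywood rest; origin on the sideboard under the parked roller's axis, mid length; x along the roller, which comes from +y. There a ramp 130 mm wide (along x) rises from 0 at y = 42 mm to 3 mm at y = 12 mm, then drops to the sideboard; behind the groove a stop wall 28 mm high, 12 mm thick, its near face at y = -21 mm. Home: dropped off the ramp into the groove by the stop
- tiers: two stacking tiers of birch plywood, fixed, at the left: lower board 240 x 260 mm with its top at 70 mm, upper board 130 x 240 mm at the back with its top at 140 mm; origin under the centre of the lower board at the sideboard. Leave alone
- adapter: bystander: red plastic 45 adapter, disc 38 mm across, 8 mm thick, on the lower tier; origin centre of underside
- scraper: bystander: black hard silicone mat scraper, 50 x 85 x 14 mm, on the lower tier; origin centre of underside
- weight: bystander: stainless steel record weight, 76 mm across, 50 mm high, on the upper tier; origin centre of underside
- level: bystander: small aluminium spirit level, 18 x 90 x 24 mm, on the upper tier; origin centre of underside
- cup: bystander: white ceramic espresso cup, 62 mm across, 55 mm high, standing on the sideboard in front of the tiers; origin centre of underside
Mind the look-alikes: they are no part of the job. What is shaped like the jar_white but orange is not meant. Leave any orange look-alike of the roller alone.

How it is judged:
By the outcome, as a careful person would: the job done as asked, in the order asked, and still so for the second after the job is handed in, while the arm keeps its last pose, push and grip.
It also fails if it takes over 72 s, if anything falls off the work surface, if the arm or the gripper's body presses on something with over 40 N, if the wrist force passes 120 N, or if a joint passes its speed limit or range.

## Working session

There is one attempt and no reset: what is moved stays moved. The work goes in short steps, Python scripts to look and compute and a shell command to move; the robot and the scene stay as the last step left them, time stands still between calls to the robot, and variables do not carry over. Pictures are saved under pics/ and viewed, at most 11 in all, crops included, and the job is handed in when it is done.

```bash
mkdir -p pics
cat > h.py <<'E'
import numpy as np, cv2
from workcell import bot
def ray(info,u,v):
    K=np.array(info["mtx"]);E=np.array(info["extrinsics"])
    p=cv2.undistortPoints(np.array([[[u,v]]],float),K,np.array([info["k1"],0,0,0.]))[0,0]
    return E[:3,3],E[:3,:3]@np.array([p[0],p[1],1])
def onplane(info,u,v,z):
    o,d=ray(info,u,v);return o+d*(z-o[2])/d[2]
def proj(info,P):
    K=np.array(info["mtx"]);E=np.linalg.inv(np.array(info["extrinsics"]))
    return cv2.projectPoints(np.array(P,float).reshape(-1,3),cv2.Rodrigues(E[:3,:3])[0],E[:3,3],K,np.array([info["k1"],0,0,0.]))[0][:,0]
E
python3 - <<'E'
from h import *
for n in("scene","side"):
    im=bot.camera(n);cv2.imwrite(f"pics/{n}0.png",im);i=bot.camera_info(n);print(n,np.round(i["extrinsics"],3).tolist(),i["k1"])
o=bot.get_obs();print(o["ee_pos"],o["tcp_rot"],o["time"])
E
```

```text
scene [[0.834, 0.461, -0.302, 0.934], [0.551, -0.69, 0.47, -0.409], [0.009, -0.558, -0.83, 1.102], [0.0, 0.0, 0.0, 1.0]] -0.0050139216945390185
side [[-0.952, -0.209, 0.225, 0.361], [-0.307, 0.659, -0.686, 0.743], [-0.005, -0.722, -0.692, 0.712], [0.0, 0.0, 0.0, 1.0]] -0.11306812314425493
[ 0.19150471 -0.51539696  0.25561631] [-1.79927962e+02 -2.15295134e-04  2.03826575e+01] 0.1
```

View pics/scene0.png

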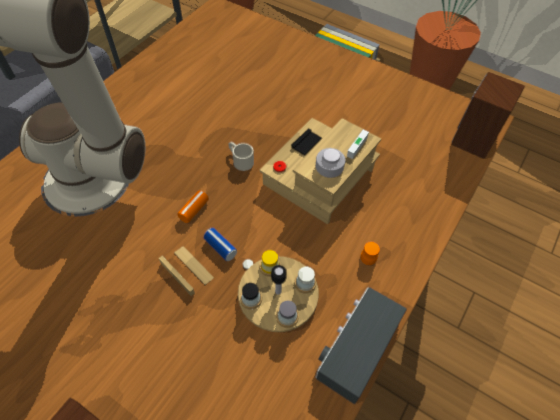

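View pics/side0.png

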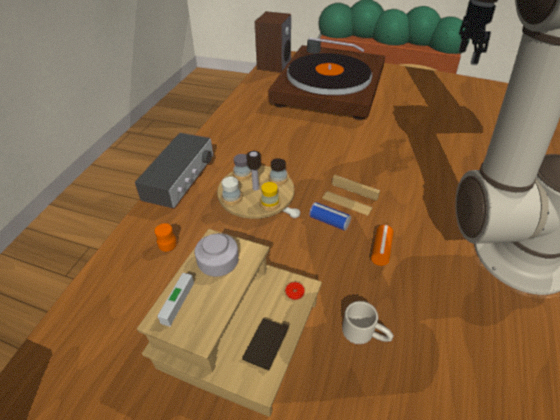

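The scene picture shows the blue roller at (220,244) and its orange look-alike at (193,205). The ramp is at (194,265) and the stop wall at (176,278). The knob is at (279,274), with the yellow-lid jar at (270,258), the white-lid jar at (306,278) and the pointer tip at (248,264).
The candidates are:
- **Roller:** blue (220,244) or orange (193,205). I choose blue.
- **Jar:** yellow (270,258), white (306,278), black (250,293), grey (288,311) or the orange look-alike (371,252). I choose yellow.
- **Knob:** (279,274) or the black lid (250,293). I choose (279,274).

Run:
```python
from h import *
im=cv2.imread("pics/scene0.png");c=cv2.resize(im[215:335,150:330],None,fx=4.4,fy=4.4,interpolation=cv2.INTER_CUBIC);cv2.imwrite("pics/crop.png",c)
for n in("scene","side"):
    im=cv2.imread(f"pics/{n}0.png");i=bot.camera_info(n);h=cv2.cvtColor(im,cv2.COLOR_BGR2HSV)
    for nm,lo,hi,z in(("blue",(105,150,60),(125,255,255),.025),("yel",(24,200,120),(32,255,255),.075)):
        m=cv2.inRange(h,lo,hi);k,l,s,ct=cv2.connectedComponentsWithStats(m)
        for j in range(1,k):
            if s[j,4]>60:
                q=np.argwhere(l==j)[:,::-1].astype(np.float32);r=cv2.minAreaRect(q);print(n,nm,s[j],ct[j].round(1),onplane(i,*ct[j],z).round(4))
                if nm=="blue":print([onplane(i,*p,.02).round(4).tolist() for p in cv2.boxPoints(r)])
```

```text
scene blue [211 229  24  21  81] [222.4 238.7] [0.4717 0.0521 0.025 ]
[[0.4255, 0.0615, 0.02], [0.4261, 0.0696, 0.02], [0.5123, 0.0484, 0.02], [0.5115, 0.0406, 0.02]]
scene blue [205 232  24  26 212] [215.9 244.7] [0.4685 0.0278 0.025 ]
[[0.4211, 0.0301, 0.02], [0.4226, 0.05, 0.02], [0.5083, 0.0295, 0.02], [0.5064, 0.0103, 0.02]]
scene yel [318  30  55  25 203] [345.9  42. ] [0.3698 0.9102 0.075 ]
scene yel [262 251  16  15 188] [269.3 257.5] [0.6225 0.0519 0.075 ]
side blue [311 206  35  22 366] [327.7 216.5] [0.4738 0.0449 0.025 ]
[[0.5182, 0.0491, 0.02], [0.5184, 0.0117, 0.02], [0.4319, 0.0309, 0.02], [0.4339, 0.0667, 0.02]]
side yel [262 182  15  15 173] [269.1 188.8] [0.6226 0.0453 0.075 ]
```

View pics/crop.png

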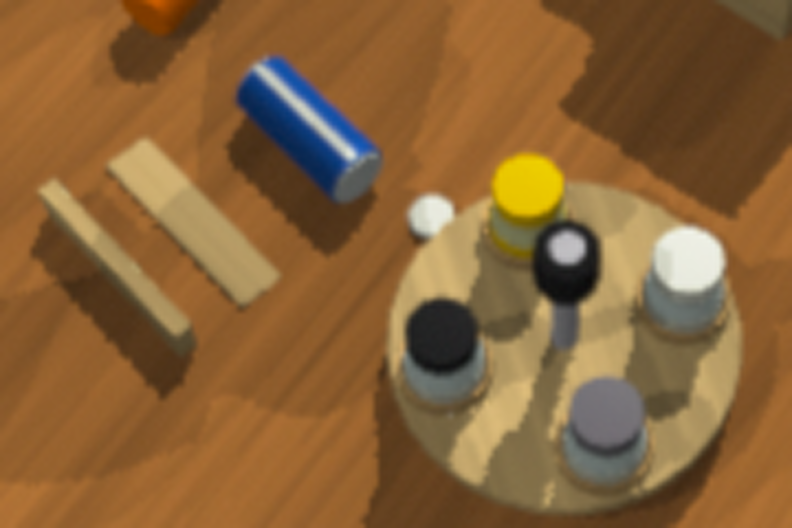

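Run:
```python
from h import *
i=bot.camera_info("scene");f=lambda x,y,z:onplane(i,(x+.5)/4.4+150-.5,(y+.5)/4.4+215-.5,z)[:2]
P={}
for nm,a in dict(rampA_near=(147,140,0),rampB_near=(280,275,0),rampA_far=(108,165,.003),rampB_far=(242,307,.003),wallA=(56,180,.028),wallB=(192,330,.028),knob=(568,249,.139),ptr=(432,216,.006),yel=(528,186,.085),wh=(688,259,.085),bl=(441,336,.085),gr=(606,412,.085),rolA=(256,79,.02),rolB=(352,180,.02),st0=(264,70,.04),st1=(357,157,.04)).items():
    P[nm]=f(*a);print(nm,P[nm].round(4))
d=P["rampB_near"]-P["rampA_near"];print("len",np.linalg.norm(d),"ang",np.degrees(np.arctan2(d[1],d[0])))
d=P["wallB"]-P["wallA"];print("wall",np.linalg.norm(d),"ang",np.degrees(np.arctan2(d[1],d[0])))
d=P["st1"]-P["st0"];print("stripe",np.linalg.norm(d),"ang",np.degrees(np.arctan2(d[1],d[0])),(P["st0"]+P["st1"])/2)
print("jarc",(P["yel"]+P["gr"])/2,(P["wh"]+P["bl"])/2)
im=cv2.imread("pics/side0.png")
cv2.imwrite("pics/crop2.png",cv2.resize(im[140:250,200:400],None,fx=4,fy=4,interpolation=cv2.INTER_CUBIC))
```

```text
rampA_near [ 0.3875 -0.0154]
rampB_near [ 0.511  -0.0427]
rampA_far [ 0.3805 -0.0431]
rampB_far [ 0.5064 -0.0722]
wallA [ 0.3742 -0.0761]
wallB [ 0.5015 -0.1066]
knob [0.6794 0.0057]
ptr [0.5649 0.0363]
yel [0.6251 0.0493]
wh [0.723  0.0602]
bl [ 0.637  -0.0518]
gr [ 0.7334 -0.0392]
rolA [0.4253 0.0477]
rolB [0.5161 0.0238]
st0 [0.4348 0.047 ]
st1 [0.5171 0.0298]
len 0.12648338235726486 ang -12.434257839627838
wall 0.13082568097320674 ang -13.476292234719695
stripe 0.08413150575636834 ang -11.789451839877955 [0.47597117 0.03839459]
jarc [0.67927677 0.00500379] [0.67998025 0.00419744]
```

View pics/crop2.png

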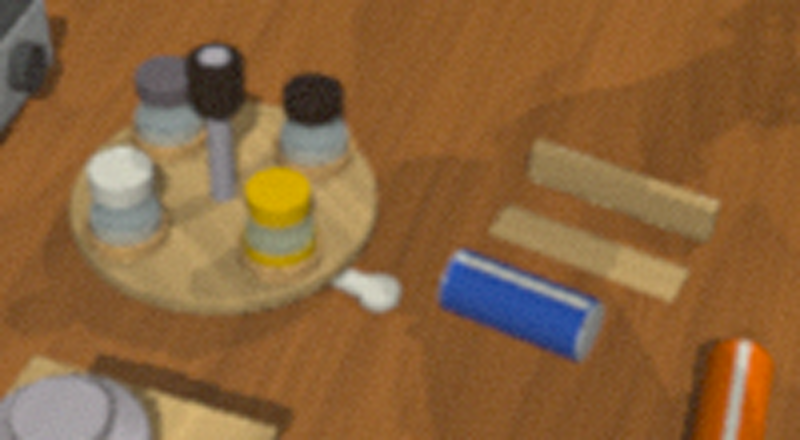

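Crop2 confirms the choice: blue roller at (520,305), ramp and wall beyond it at about (600,220), and the yellow lid at (278,195) next to the pointer at (378,290).

Run:
```python
from h import *
i=bot.camera_info("side");f=lambda x,y,z:onplane(i,(x+.5)/4+200-.5,(y+.5)/4+140-.5,z)[:2]
P={}
for nm,a in dict(knob=(214,55,.139),ptr=(380,292,.006),yel=(278,190,.085),wh=(120,167,.085),bl=(313,95,.085),gr=(167,77,.085),rampFarL=(508,207,.003),rampFarR=(688,267,.003),rampNearL=(490,230,0),rampNearR=(670,300,0),wallL=(534,140,.028),wallR=(719,203,.028),rolL=(450,280,.02),rolR=(590,330,.02)).items():
    P[nm]=f(*a);print(nm,P[nm].round(4))
for n in("scene","side"):
    i=bot.camera_info(n);h=cv2.cvtColor(cv2.imread(f"pics/{n}0.png"),cv2.COLOR_BGR2HSV)
    m=cv2.inRange(h,(4,220,150),(9,255,255));k,l,s,ct=cv2.connectedComponentsWithStats(m)
    for j in range(1,k):
        if s[j,4]>100: print(n,s[j],onplane(i,*ct[j],.025).round(3))
    C=np.array([.474,.037,.02]);e=np.array([.974,-.225,0])
    print(n,proj(i,[C,C-.047*e,C+.047*e]).round(1).tolist())
p=np.array([.441,-.07]);n_=np.array([.225,.974]);print("start",p+.17*n_,"end",p+.033*n_)
R=lambda y:np.array([[np.cos(y),np.sin(y)],[np.sin(y),-np.cos(y)]])
o=bot.get_obs();d=p+.17*n_-o["ee_pos"][:2];print(R(np.radians(20.38)).T@d)
```

```text
knob [0.6767 0.0026]
ptr [0.5594 0.0372]
yel [0.6205 0.0504]
wh [0.7196 0.0589]
bl [ 0.6301 -0.0452]
gr [ 0.7269 -0.0352]
rampFarL [ 0.502  -0.0702]
rampFarR [ 0.3775 -0.0481]
rampNearL [ 0.5086 -0.0474]
rampNearR [ 0.3838 -0.0174]
wallL [ 0.4962 -0.1144]
wallR [ 0.3669 -0.0874]
rolL [0.5171 0.0277]
rolR [0.4253 0.0445]
scene [[219.8, 244.1], [208.6, 233.1], [231.3, 255.5]]
side [286 283  18  16 165] [0.489 0.275 0.025]
side [[328.2, 215.8], [345.7, 222.7], [311.2, 209.0]]
start [0.47925 0.09558] end [ 0.448425 -0.037858]
[ 0.48250305 -0.47252619]
```

```bash
echo '[0.14, -0.14, 0, 0, 0.05, 0.14, -0.14, 0, 0, 0.05, 0.14, -0.14, 0, 0, 0.05, 0.14, -0.14, 0, 0, 0.05, 0.14, -0.14, 0, 0, 0.05]' > mv.in && python3 -m pendant mv.in 20
echo '[0.14, -0.14, 0, 0, 0.05, 0.14, -0.14, 0, 0, 0.05, 0.14, -0.14, 0, 0, 0.05, 0.14, -0.14, 0, 0, 0.05, 0.14, -0.14, 0, 0, 0.05]' > mv.in && python3 -m pendant mv.in
echo '[0.14, -0.14, 0, 0, 0.05, 0.14, -0.14, 0, 0, 0.05, 0.14, -0.14, 0, 0, 0.05, 0.14, -0.14, 0, 0, 0.05, 0.14, -0.14, 0, 0, 0.05]' > mv.in && python3 -m pendant mv.in
echo '[0, 0, 0, -35, 0.05, 0, 0, 0, -35, 0.05, 0, 0, 0, -35, 0.05, 0, 0, 0, -35, 0.05, 0, 0, 0, -35, 0.05]' > mv.in && python3 -m pendant mv.in
echo '[0, 0, 0, -21.6, 0.05, 0, 0, 0, -21.6, 0.05, 0, 0, 0, -21.6, 0.05, 0, 0, 0, -21.6, 0.05, 0, 0, 0, -21.6, 0.05]' > mv.in && python3 -m pendant mv.in
```

```text
time: 0.52
ee_pos: [0.2744, -0.333, 0.2561]
tcp_rot: [-180.0, -0.0, 20.4]
wrist_force: [0.5, 0.2, -0.4]
opening: 0.0501
grasp_force: 0.0
time: 0.93
ee_pos: [0.3569, -0.153, 0.2562]
tcp_rot: [-180.0, -0.0, 20.4]
wrist_force: [-0.1, -0.3, -0.5]
opening: 0.0497
grasp_force: 0.0
time: 1.35
ee_pos: [0.4395, 0.0273, 0.256]
tcp_rot: [-180.0, -0.0, 20.5]
wrist_force: [1.1, -0.1, 0.7]
opening: 0.0498
grasp_force: 0.0
time: 1.77
ee_pos: [0.4389, 0.0246, 0.2559]
tcp_rot: [-180.0, 0.0, 55.8]
wrist_force: [-0.3, -0.1, -1.1]
opening: 0.0504
grasp_force: 0.0
time: 2.18
ee_pos: [0.4389, 0.0244, 0.2561]
tcp_rot: [-180.0, 0.0, 76.8]
wrist_force: [-0.2, 0.1, -0.8]
opening: 0.0502
grasp_force: 0.0
```

```bash
echo '[0.079, 0.03, 0, 0, 0.05, 0.079, 0.03, 0, 0, 0.05, 0.079, 0.03, 0, 0, 0.05, 0.079, 0.03, 0.02, 0, 0.05, 0.079, 0.03, 0.04, 0, 0.05]' > mv.in && python3 -m pendant mv.in
echo '[0, 0, 0.04, 0, 0.05, 0, 0, 0.08, 0, 0.05, 0, 0, 0.12, 0, 0.05, 0, 0, 0.15, 0, 0.05, 0, 0, 0.15, 0, 0.05]' > mv.in && python3 -m pendant mv.in
echo '[0, 0, 0.02, 0, 0.05, 0, 0, 0.032, 0, 0.05, 0, 0, 0.032, 0, 0.05]' > mv.in && python3 -m pendant mv.in
python3 - <<'E'
from h import *
cv2.imwrite("pics/s1.png",cv2.resize(bot.camera("side")[130:310,200:440],None,fx=3.3,fy=3.3))
print(bot.get_obs()["time"])
E
```

```text
time: 2.6
ee_pos: [0.4867, 0.0955, 0.2161]
tcp_rot: [179.9, -0.0, 76.8]
wrist_force: [0.9, 0.2, 0.1]
opening: 0.05
grasp_force: 0.0
time: 3.02
ee_pos: [0.4823, 0.094, 0.0599]
tcp_rot: [-179.5, 0.2, 76.8]
wrist_force: [-1.0, -0.4, 0.0]
opening: 0.05
grasp_force: 0.0
time: 3.27
ee_pos: [0.4853, 0.0945, 0.0333]
tcp_rot: [-179.9, 0.1, 76.9]
wrist_force: [-0.6, -0.3, -0.1]
opening: 0.0496
grasp_force: 0.0
3.3167
```

View pics/s1.png

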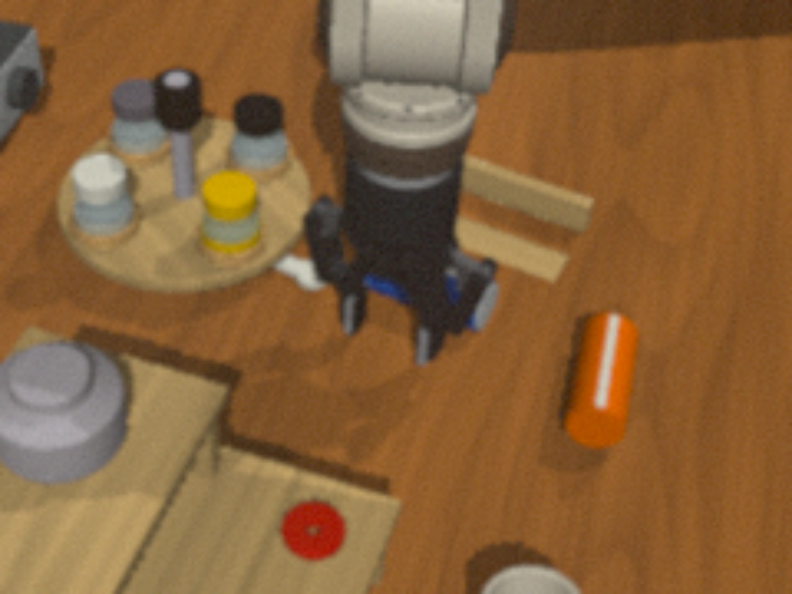

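The roller lies just ahead of the two fingers, which are at (350,310) and (430,340). The orange roller at (605,380) is clear. I'm starting the push, slowly.

```bash
echo '[-0.005, 0, 0, 0, 0.05, -0.01, 0, 0, 0, 0.05, -0.015, 0, 0, 0, 0.05, -0.02, 0, 0, 0, 0.05, -0.024, 0, 0, 0, 0.05]' > mv.in && python3 -m pendant mv.in
echo '[-0.003, 0, 0, 0, 0.05, -0.006, 0, 0, 0, 0.05, -0.009, 0, 0, 0, 0.05, -0.013, 0, 0, 0, 0.05, -0.017, 0, 0, 0, 0.05]' > mv.in && python3 -m pendant mv.in
echo '[-0.004, 0, 0, 0, 0.05, -0.008, 0, 0, 0, 0.05, -0.012, 0, 0, 0, 0.05, -0.016, 0, 0, 0, 0.05, -0.02, 0, 0, 0, 0.05]' > mv.in && python3 -m pendant mv.in
echo '[-0.004, 0, 0, 0, 0.05, -0.008, 0, 0, 0, 0.05, -0.012, 0, 0, 0, 0.05, -0.015, 0, 0, 0, 0.05, -0.018, 0, 0, 0, 0.05]' > mv.in && python3 -m pendant mv.in
python3 - <<'E'
from h import *
im=bot.camera("side")
cv2.imwrite("pics/s2.png",cv2.resize(np.hstack([im[130:310,200:440],bot.camera("scene")[180:360,120:360]]),None,fx=1.66,fy=1.66))
print(bot.get_obs()["time"])
E
```

```text
time: 3.73
ee_pos: [0.4807, 0.0706, 0.0348]
tcp_rot: [180.0, -0.0, 77.0]
wrist_force: [0.3, 0.1, -0.1]
opening: 0.0499
grasp_force: 0.0
time: 4.15
ee_pos: [0.4767, 0.0544, 0.0343]
tcp_rot: [-180.0, 0.0, 77.0]
wrist_force: [-1.2, 0.5, 1.7]
opening: 0.0501
grasp_force: 0.1
time: 4.57
ee_pos: [0.4721, 0.0348, 0.0343]
tcp_rot: [-180.0, -0.0, 77.0]
wrist_force: [-0.0, 0.1, -0.1]
opening: 0.0498
grasp_force: 0.1
time: 4.98
ee_pos: [0.4681, 0.0173, 0.0343]
tcp_rot: [180.0, 0.0, 77.0]
wrist_force: [0.3, -0.2, -0.2]
opening: 0.0499
grasp_force: 0.0
5.0833
```

View pics/s2.png

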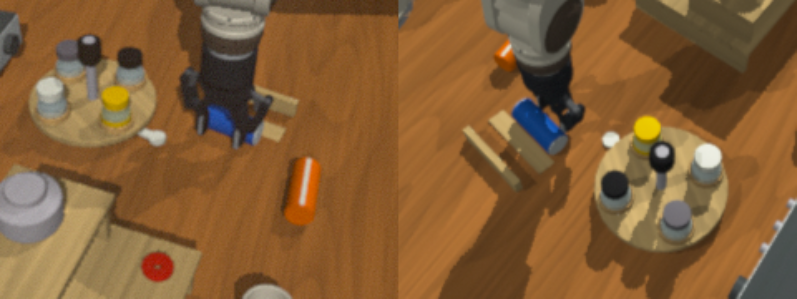

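The roller (right half, about (540,128)) is at the foot of the ramp and still square to it. I'll push it over.

```bash
echo '[-0.004, 0, 0, 0, 0.05, -0.008, 0, 0, 0, 0.05, -0.012, 0, 0, 0, 0.05, -0.016, 0, 0, 0, 0.05, -0.02, 0, 0, 0, 0.05]' > mv.in && python3 -m pendant mv.in
echo '[-0.004, 0, 0, 0, 0.05, -0.008, 0, 0, 0, 0.05, -0.012, 0, 0, 0, 0.05, -0.016, 0, 0, 0, 0.05, -0.02, 0, 0, 0, 0.05]' > mv.in && python3 -m pendant mv.in
echo '[-0.003, 0, 0, 0, 0.05, -0.006, 0, 0, 0, 0.05, -0.009, 0, 0, 0, 0.05, -0.012, 0, 0, 0, 0.05, -0.014, 0, 0, 0, 0.05]' > mv.in && python3 -m pendant mv.in
python3 - <<'E'
from h import *
im=bot.camera("side")
cv2.imwrite("pics/s3.png",cv2.resize(np.hstack([im[130:310,200:440],bot.camera("scene")[180:360,120:360]]),None,fx=1.66,fy=1.66))
print(bot.get_obs()["time"])
E
```

```text
time: 5.5
ee_pos: [0.4636, -0.0021, 0.0343]
tcp_rot: [180.0, -0.0, 77.0]
wrist_force: [0.9, 1.3, 1.0]
opening: 0.05
grasp_force: 0.8
time: 5.92
ee_pos: [0.4592, -0.0216, 0.0343]
tcp_rot: [180.0, -0.0, 77.0]
wrist_force: [0.2, 1.4, 0.8]
opening: 0.0502
grasp_force: 0.8
time: 6.33
ee_pos: [0.4558, -0.0354, 0.0341]
tcp_rot: [-180.0, 0.0, 77.0]
wrist_force: [-0.7, 0.6, 0.3]
opening: 0.0502
grasp_force: 0.0
6.4333
```

View pics/s3.png

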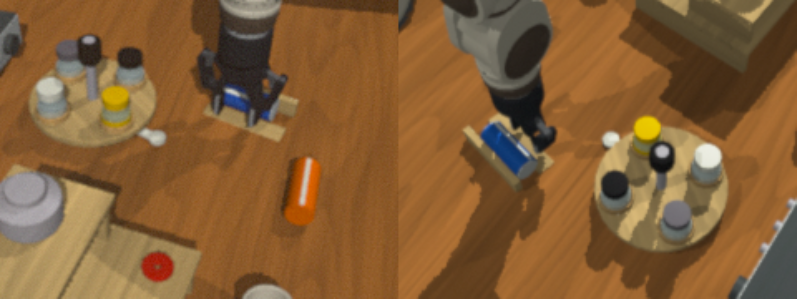

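```bash
echo '[-0.002, 0, 0, 0, 0.05, -0.003, 0, 0, 0, 0.05, -0.003, 0, 0, 0, 0.05]' > mv.in && python3 -m pendant mv.in
echo '[0.01, 0, 0, 0, 0.05, 0.03, 0, 0, 0, 0.05, 0.04, 0, 0, 0, 0.05, 0.04, 0, -0.03, 0, 0.05, 0.04, 0, -0.06, 0, 0.05]' > mv.in && python3 -m pendant mv.in
echo '[0, 0, -0.04, 0, 0.085, 0, 0, -0.08, 0, 0.085, 0, 0, -0.12, 0, 0.085, 0, 0, -0.16, 0, 0.085, 0, 0, -0.16, 0, 0.085]' > mv.in && python3 -m pendant mv.in
python3 - <<'E'
from h import *
im=bot.camera("side");sc=bot.camera("scene")
np.save("sc.npy",sc);np.save("sd.npy",im)
cv2.imwrite("pics/s4.png",cv2.resize(np.hstack([im[140:250,200:400],sc[215:325,140:340]]),None,fx=2,fy=2,interpolation=cv2.INTER_CUBIC))
print(bot.get_obs()["time"])
E
```

```text
time: 6.68
ee_pos: [0.4553, -0.038, 0.0343]
tcp_rot: [-180.0, 0.0, 77.0]
wrist_force: [-0.1, -0.6, 0.1]
opening: 0.0499
grasp_force: 0.0
time: 7.1
ee_pos: [0.4632, 0.0024, 0.0935]
tcp_rot: [-179.8, 0.1, 77.1]
wrist_force: [1.2, -0.1, 1.6]
opening: 0.0501
grasp_force: 0.0
time: 7.52
ee_pos: [0.4661, 0.0018, 0.2621]
tcp_rot: [179.4, -0.1, 77.0]
wrist_force: [1.4, -0.1, 0.8]
opening: 0.0854
grasp_force: 0.0
7.6167
```

View pics/s4.png

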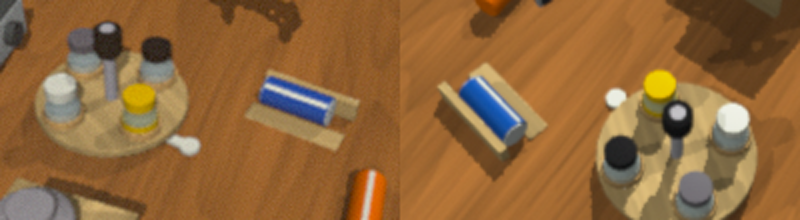

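The roller lies in the groove against the stop in both halves, at (297,100) and (492,110). Next I move above the knob.

```bash
echo '[0.05, 0.206, 0, 0, 0.085, 0.05, 0.206, 0, 0, 0.085, 0.05, 0.206, 0, 0, 0.085, 0.05, 0.206, 0, 0, 0.085, 0.05, 0.206, 0, 0, 0.085]' > mv.in && python3 -m pendant mv.in
echo '[0, 0, 0, 0, 0.085, 0, 0, 0, 0, 0.085, 0, 0, 0, 0, 0.085]' > mv.in && python3 -m pendant mv.in
python3 - <<'E'
from h import *
sc=np.load("sc.npy");i=bot.camera_info("scene");m=cv2.inRange(cv2.cvtColor(sc,cv2.COLOR_BGR2HSV),(105,150,60),(125,255,255))
m[:,260:]=0;ys,xs=np.nonzero(m);print("roller",onplane(i,xs.mean(),ys.mean(),.028).round(4))
w=bot.camera_info("wrist");im=bot.camera("wrist");cv2.imwrite("pics/w.png",im)
np.save("wE.npy",np.array(w["extrinsics"]));print(bot.get_obs()["ee_pos"],proj(w,[[.678,.004,.139],[.562,.037,.006],[.622,.05,.085]]))
E
```

```text
time: 8.03
ee_pos: [0.6741, 0.004, 0.2522]
tcp_rot: [-179.9, 0.0, 77.0]
wrist_force: [-0.1, -0.0, 1.2]
opening: 0.0847
grasp_force: 0.0
time: 8.28
ee_pos: [0.6724, 0.0038, 0.2519]
tcp_rot: [-179.8, 0.1, 77.0]
wrist_force: [0.3, 0.1, 1.1]
opening: 0.0851
grasp_force: 0.0
roller [ 0.4433 -0.0756  0.028 ]
[0.67186455 0.00373689 0.25374105] [[285.25055897 219.81378703]
 [176.60583173 175.56411855]
 [209.99446292 164.28930673]]
```

View pics/w.png

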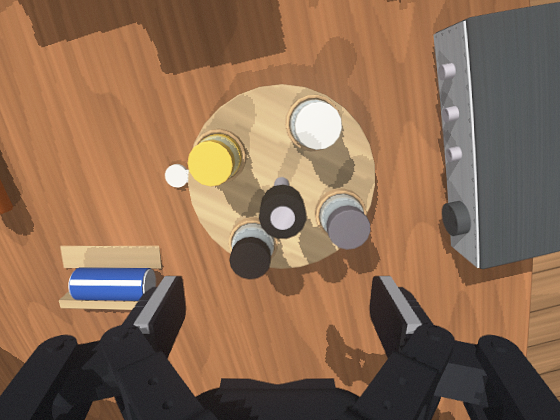

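The wrist picture shows the knob top at (283,217), the pointer end at (176,176) and the roller home at (110,284). The lids are yellow (211,163), white (316,124), black (250,257) and grey (348,227).

```bash
cat > w.py <<'E'
from h import *
def go(im,w,show=True):
    h=cv2.cvtColor(im,cv2.COLOR_BGR2HSV);out={}
    m=cv2.inRange(h,(24,150,150),(33,255,255));k,l,s,ct=cv2.connectedComponentsWithStats(m);j=1+s[1:,4].argmax();q=np.argwhere(l==j)[:,::-1].astype(np.float32);(c,r)=cv2.minEnclosingCircle(q);out["yel"]=(c,r,ct[j],s[j].tolist())
    m=cv2.inRange(h,(0,0,190),(180,40,255));k,l,s,ct=cv2.connectedComponentsWithStats(m)
    for j in range(1,k):
        if s[j,4]>120: q=np.argwhere(l==j)[:,::-1].astype(np.float32);c,r=cv2.minEnclosingCircle(q);out["w%d"%j]=(c,r,ct[j],s[j].tolist())
    for n,v in out.items(): print(n,np.round(v[0],1),round(v[1],1),np.round(v[2],1),v[3], onplane(w,*v[2],.006 if n!="yel" and v[3][4]<700 else .085)[:2].round(4))
E
python3 - <<'E'
from w import *
w=bot.camera_info("wrist");w["extrinsics"]=np.load("wE.npy");go(cv2.imread("pics/w.png"),w)
for n,u,v,z in(("knob",283,216,.139),("ptr",176,176,.006),("y",210.5,163,.085),("w",316,124,.085),("b",250,257.5,.085),("g",348,227,.085)):print(n,onplane(w,u,v,z).round(4))
E
```

```text
yel [211.4 163.6] 21.4 [216.6 162.4] [198, 143, 34, 42, 454] [0.6281 0.0503]
w1 [471. 144.] 123.2 [472.4 142.2] [463, 21, 16, 247, 505] [8.939e-01 8.000e-04]
w3 [315.7 124.5] 25.6 [316.6 123.9] [291, 100, 51, 49, 1885] [0.7191 0.0627]
w8 [176.9 174.8] 12.1 [176.3 175.5] [165, 164, 24, 23, 416] [0.5617 0.0372]
w15 [282.4 217.5] 11.7 [282.2 217.6] [271, 207, 24, 23, 414] [ 0.6674 -0.0386]
w23 [104.5 282. ] 35.6 [106.4 282.2] [69, 279, 72, 7, 386] [ 0.4275 -0.0742]
knob [0.677  0.0073 0.139 ]
ptr [0.5612 0.0367 0.006 ]
y [0.6228 0.051  0.085 ]
w [0.7186 0.0628 0.085 ]
b [ 0.6338 -0.0445  0.085 ]
g [ 0.73   -0.0346  0.085 ]
```

```bash
echo '[0.0035, 0.0045, 0.03, 0, 0.07, 0.0035, 0.0045, 0.06, 0, 0.07, 0.0035, 0.0045, 0.09, 0, 0.07, 0.0035, 0.0045, 0.12, 0, 0.07, 0.0035, 0.0045, 0.124, 0, 0.07]' > mv.in && python3 -m pendant mv.in
echo '[0, 0, 0, 0, 0.07, 0, 0, 0, 0, 0.05, 0, 0, 0, 0, 0.045, 0, 0, 0, 0, 0.042, 0, 0, 0, 0, 0.042]' > mv.in && python3 -m pendant mv.in 40
```

```text
time: 8.75
ee_pos: [0.6745, 0.0059, 0.1264]
tcp_rot: [-179.7, 0.1, 77.0]
wrist_force: [-0.9, -0.2, -1.9]
opening: 0.0699
grasp_force: 0.0
time: 9.17
ee_pos: [0.6785, 0.0058, 0.1322]
tcp_rot: [179.9, -0.0, 77.0]
wrist_force: [0.2, 0.5, -0.3]
opening: 0.0416
grasp_force: 0.0
```

```bash
echo '[0, -0.001, 0.004, 0, 0.042, 0, -0.001, 0.004, 0, 0.042, 0, -0.001, 0.004, 0, 0.034, 0, -0.001, 0.004, 0, 0.03, 0, -0.001, 0.004, 0, 0.03]' > mv.in && python3 -m pendant mv.in 40
echo '[0, 0, 0, 0, 0.03, 0, 0, 0, 0, 0.03, 0, 0, 0, 0, 0.03]' > mv.in && python3 -m pendant mv.in
python3 - <<'E'
from w import *
w=bot.camera_info("wrist");im=bot.camera("wrist");cv2.imwrite("pics/w2.png",im);go(im,w);print(bot.get_obs()["torque"])
E
```

```text
time: 9.58
ee_pos: [0.6764, 0.0061, 0.1261]
tcp_rot: [-179.9, 0.0, 77.0]
wrist_force: [-5.5, 0.6, 1.5]
opening: 0.0347
grasp_force: 40.8
time: 9.83
ee_pos: [0.6764, 0.0061, 0.1261]
tcp_rot: [-179.9, 0.0, 77.0]
wrist_force: [-5.5, 0.9, 0.9]
opening: 0.0352
grasp_force: 40.8
yel [155.3 209.4] 38.1 [153.9 208.4] [119, 176, 74, 70, 3663] [0.6221 0.0522]
w1 [543.5  53.5] 11.0 [545.3  53.2] [534, 46, 21, 16, 215] [0.8868 0.0834]
w2 [337. 142.] 45.3 [339.2 143.6] [297, 101, 85, 86, 5530] [0.7197 0.063 ]
w3 [545.5 122.5] 10.1 [546.7 121.9] [537, 114, 19, 17, 216] [0.8868 0.035 ]
w11 [545. 184.] 9.4 [545.9 183.9] [537, 176, 17, 17, 203] [ 0.8867 -0.013 ]
w12 [121. 213.] 15.5 [114.9 213.3] [108, 198, 18, 31, 270] [0.5542 0.0386]
w21 [276.7 332. ] 22.8 [277.9 330.6] [254, 313, 46, 38, 1240] [ 0.6673 -0.0346]
w24 [ 39.5 358.5] 39.7 [ 39.1 360.7] [0, 355, 80, 12, 597] [ 0.4199 -0.084 ]
[ 0.26189299  1.19784974 -0.02661824]
```

View pics/w2.png

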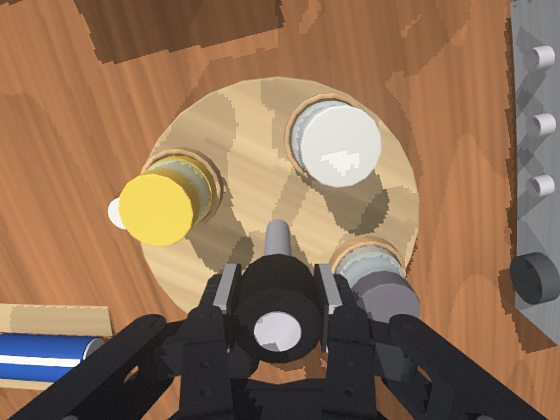

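The knob is gripped at (278,300); the yellow lid is at (155,208). Turning slowly anticlockwise from above, which is a negative tool turn.

```bash
echo '[0, 0, 0, -1, 0.03, 0, 0, 0, -2.5, 0.03, 0, 0, 0, -4.5, 0.03, 0, 0, 0, -6.5, 0.03, 0, 0, 0, -8.5, 0.03]' > mv.in && python3 -m pendant mv.in 40
echo '[0, 0, 0, -2, 0.03, 0, 0, 0, -4, 0.03, 0, 0, 0, -6, 0.03, 0, 0, 0, -8, 0.03, 0, 0, 0, -9.5, 0.03]' > mv.in && python3 -m pendant mv.in
echo '[0, 0, 0, -1.5, 0.03, 0, 0, 0, -3, 0.03, 0, 0, 0, -4.5, 0.03, 0, 0, 0, -5.5, 0.03, 0, 0, 0, -6, 0.03]' > mv.in && python3 -m pendant mv.in
echo '[0, 0, 0, 0, 0.03, 0, 0, 0, 0, 0.03, 0, 0, 0, 0, 0.03, 0, 0, 0, 0, 0.03]' > mv.in && python3 -m pendant mv.in
python3 - <<'E'
from w import *
w=bot.camera_info("wrist");im=bot.camera("wrist");go(im,w);print(bot.get_obs()["tcp_rot"])
a=bot.camera("side");b=bot.camera("scene");np.savez("f.npz",a=a,b=b,w=im,E=w["extrinsics"])
t=[cv2.resize(x,(400,300)) for x in (im,)]
z=lambda x:cv2.resize(x,(400,300),interpolation=cv2.INTER_CUBIC)
cv2.imwrite("pics/f.png",np.vstack([np.hstack([z(im),z(a[140:245,190:330])]),np.hstack([z(b[230:335,210:350]),z(a[140:245,290:430])])]))
E
```

```text
time: 10.3
ee_pos: [0.6762, 0.0062, 0.1261]
tcp_rot: [-179.9, -0.0, 85.6]
wrist_force: [-6.2, 1.0, 2.2]
opening: 0.0353
grasp_force: 40.8
time: 10.72
ee_pos: [0.676, 0.0061, 0.1261]
tcp_rot: [-179.9, -0.0, 95.1]
wrist_force: [-7.4, 0.8, 2.3]
opening: 0.035
grasp_force: 40.9
time: 11.13
ee_pos: [0.6759, 0.0062, 0.1261]
tcp_rot: [-179.9, -0.0, 101.1]
wrist_force: [-7.7, 1.0, 2.2]
opening: 0.0353
grasp_force: 40.9
time: 11.47
ee_pos: [0.6759, 0.0061, 0.1261]
tcp_rot: [-179.9, -0.0, 101.0]
wrist_force: [-8.2, 1.8, 3.5]
opening: 0.0349
grasp_force: 40.9
yel [154.6 210.4] 38.2 [161.3 210.3] [119, 179, 74, 67, 2079] [0.6121 0.0259]
w1 [336.7 142.3] 45.4 [339.2 143.6] [292, 101, 90, 86, 5520] [0.6929 0.0758]
w2 [132.7 149. ] 19.3 [131.4 150.2] [114, 132, 39, 37, 1009] [0.5948 0.0538]
w5 [543.5 233.5] 8.7 [544.6 234.1] [538, 226, 14, 16, 159] [0.894 0.035]
w13 [  8.7 275.2] 10.7 [  8.6 276.5] [0, 269, 20, 15, 171] [ 0.4573 -0.0911]
w15 [519.5 285. ] 8.3 [520.7 285.2] [514, 278, 14, 15, 151] [ 0.8939 -0.0132]
w17 [532.  334.5] 57.3 [533.4 334.5] [505, 284, 55, 102, 250] [ 0.9314 -0.06  ]
w19 [277. 332.] 22.6 [280.1 339. ] [255, 323, 45, 28, 699] [ 0.7001 -0.1036]
[-1.79872361e+02 -3.10919102e-02  1.00994666e+02]
```

View pics/f.png

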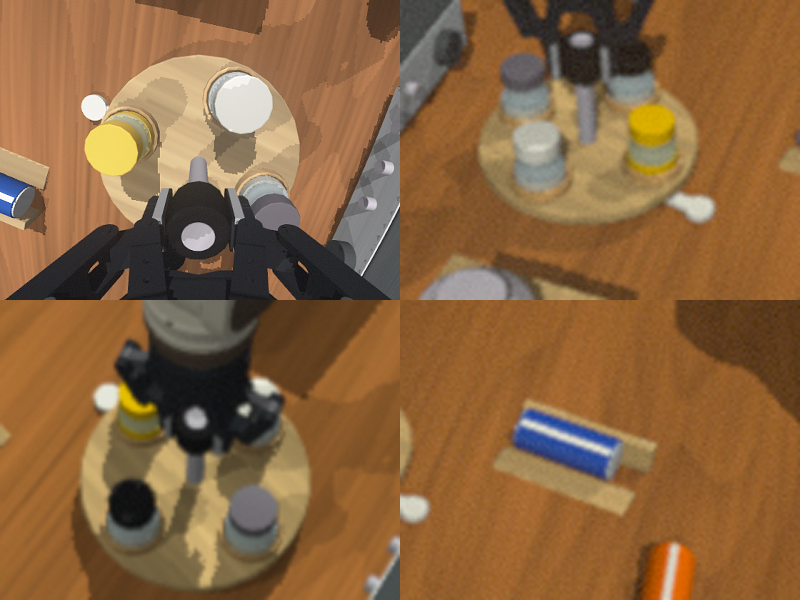

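Run:
```python
from h import *
f=np.load("f.npz");ang=lambda a:np.degrees(np.arctan2(a[1],a[0]))%360
def rep(nm,i,p,y,w):
    P=onplane(i,*p,.006)[:2];Y=onplane(i,*y,.085)[:2];W=onplane(i,*w,.085)[:2]
    d=W-Y;C=(Y+W)/2+np.array([d[1],-d[0]])/2
    print(nm,P.round(4),Y.round(4),W.round(4),"C",C.round(4),"R",np.linalg.norm(Y-C).round(4),np.linalg.norm(P-C).round(4),"ptr",ang(P-C).round(2),"jar",ang(Y-C).round(2), "viaknob",[ (ang(P-k).round(2),ang(Y-k).round(2)) for k in (np.array([.6765,.0065]),)])
w=bot.camera_info("wrist");w["extrinsics"]=f["E"];rep("wrist",w,(132,149.6),(154.6,210.4),(336.7,142.3))
s=bot.camera_info("side");g=lambda x,y:((x-400+.5)*.35+190-.5,(y+.5)*.35+140-.5)
rep("side",s,g(695,207),g(652,121),g(538,140))
c=bot.camera_info("scene");g2=lambda x,y:((x+.5)*.35+210-.5,(y-300+.5)*.35+230-.5)
for n,x,y in(("bl",131,499),("gr",253,507)):print(n,onplane(c,*g2(x,y),.085).round(4))
B=onplane(c,*g2(131,499),.085)[:2];G=onplane(c,*g2(253,507),.085)[:2];d=G-B;C=(B+G)/2+np.array([-d[1],d[0]])/2;P=onplane(c,*g2(107,398),.006)[:2]
print("scene C",C,"P",P,"ptr",ang(P-C),"jar",ang(G-C)-180,ang(B-C)-90)
```

```text
wrist [0.5622 0.038 ] [0.6086 0.0252] [0.6916 0.0761] C [0.6756 0.0092] R 0.0688 0.117 ptr 165.77 jar 166.55 viaknob [(np.float64(164.62), np.float64(164.59))]
side [0.564  0.0368] [0.6065 0.0259] [0.6896 0.0781] C [0.6742 0.0105] R 0.0694 0.1133 ptr 166.59 jar 167.16 viaknob [(np.float64(164.94), np.float64(164.49))]
bl [ 0.6601 -0.0617  0.085 ]
gr [ 0.7463 -0.0126  0.085 ]
scene C [0.67865076 0.00599014] P [0.5638556  0.03465046] ptr 165.98183118061743 jar 164.63340555332275 164.63340555332275
```

The three views put the jar within about a degree of the pointer (+0.8°, +0.6° and -1.4°). The roller is home and the grip is holding at 41 N, so I'm handing it in.

```bash
python3 -c "
from workcell import bot
print(bot.job_done(), bot.get_obs()['time'])"
```

```text
the job is handed in; nothing more can be done
the job is handed in; nothing more can be done
```

I rolled the blue roller home into its rest, turned the yellow-lid jar to the front (within about 1.4° of the pointer by camera measurement), and handed the job in at about 12 s, still gripping the knob; no verdict was printed.

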